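# Draw the slip board from under the stack to the end switch

## Task

On the feed deck, draw the bottom board (the one with the wooden finger grip) straight out from under the stack, without jamming it against the posts and without lifting it, so that the boards and the jug above settle down in place between the posts and stay standing. Keep sliding the board along the deck until its front end has just pushed in the plunger of the end switch by a few millimetres (not rammed to the bottom), and let go, leaving the board lying flat and square there. Do not touch the jug or the upper boards, and leave the things around the deck alone.

Things in the scene. Friction and masses are not known exactly. Their poses are not given: they have to be found in the camera images.
- deck: White feed deck fixed on the bench, 160 x 500 mm, top face 12 mm above the bench. Origin on its underside at bench height; own x across, own y along it: it runs from y = -290 to +210 mm. The stack stands at about x = 0, y = +130 mm, flanked by strips 14 mm high at x = +-77 mm; boards are drawn along -y, towards a grey end switch at x = 0 near the -y end.
- posts: Two upright posts in slippery white plastic, fixed on the deck; origin on the deck's top face midway between them (10 mm thick, 48 mm high, centres 57 mm either side, along the deck's x). They hold back the two upper boards and let the narrower bottom board pass with 4 mm to spare each side. Axes as the deck's.
- slip_c (a point): Centre of the bottom (slip) board's  96 (x) x 120 (y) x 6 mm, about 0.11 kg, with a tab 30 mm wide that reaches to 131 mm towards -y of this point. Axes along the deck's within about 1 degree. It is clear of the upper boards after about 125 mm of travel. Under the stack it drags with 4 to 14 N, once clear with under 1 N.
- grip (a point): Centre of the finger grip: wooden block 30 (x) x 28 (y) x 34 mm high on the slip board's tab, outside the posts; its centre is 23 mm above the board's underside, 105 mm towards -y from the board's centre. The tab's front end is 26 mm farther towards -y. Axes as the board's, z up.
- pad1_c (a point): Centre of the lower of the two plain boards on the slip board: 130 (x) x 120 (y) x 10 mm, about 0.13 kg. z up.
- pad2_c (a point): Centre of the upper plain board, same size, on which the jug stands.
- jug_c (a point): Black moulded jug with a side handle standing on the stack, 165 mm high, 76 mm in diameter at the foot and 90 mm at the belly (handle reaches 55 mm from the axis), about 0.28 kg; the point is on its axis 80 mm above its foot. z up.
- plunger (a joint): Travel of the end switch's plunger, m: grows as pushed towards -y, bottoms at 0.014. Its place is not measured: its face (steel plate 36 mm wide, 20 mm high) is 140 to 190 mm ahead of the tab's front end at the start. Gives at 6 to 8 N, then 0.8 N more per mm; stays in when pushed 2 to 7 mm. Made from 2 mm, harmed beyond 10 (about 15 N). Switch block 26 mm high.
- tape: Bystander: paper tape roll lying flat, 90 mm outside diameter, 30 mm high, origin under its centre.
- can: Bystander: can, 60 mm in diameter, 100 mm high, origin under its centre.
- cup: Bystander: grey cup, 72 mm in diameter, 85 mm high, origin under its centre.
There are look-alikes about, which are no part of the job. There is more than one size of the part that bears jug_c; the job needs the smallest.

How it is judged:
By the outcome, as a careful person would: the job done as asked, in the order asked, and still so for the second after the job is handed in, with the robot touching nothing.
It also fails if it takes over 56 s, if anything falls off the work surface, if the arm or the gripper's body presses on something with over 40 N, if the wrist force passes 120 N, or if a joint passes its speed limit or range.

## Robot

A 6-joint arm with a two-finger parallel gripper is mounted at the origin on the work surface. World frame = base frame: x ahead of the robot, y to its left, z up, the work surface at z = 0. Lengths are in m, angles in rad, forces in N, time in s.
With the tool pointing down it reaches from about 0.35 to 0.85 m from the base axis. Payload 8.1 kg.
Tool frame: the origin (TCP) lies on the mounting face of the last link; the fingertips stand 186 mm ahead of it and the grasp point (between the pads) lies 167 mm ahead of it; z points along the fingers, y is the line along which they close (so a half turn about z gives the same grasp; the last joint's range is limited). The gripper opens to 93 mm and grips with 3 to 60 N. Pads are 15 mm wide; open, the fingers measure 128 mm over their backs; the gripper's body (75 mm by 188 mm) begins 65 mm behind the grasp point.
Start: joints at [-1.259, 0.13, 1.488, -0, 1.523, -0.085], TCP at [0.232, -0.553, 0.405] pointing down, gripper open.
Joint ranges: [-2.96, 2.96], [-0.89, 2.26], [0.02, 2.5], [-1.34, 4.48], [0, 2.73], [-2.66, 2.66]. Speed limits (rad/s): [2.39, 2.39, 2.79, 3.14, 3.14, 3.14].

## Interface

Orientations are given as a rotation vector (axis times angle).
In Python, from plant import read_state, read_camera, camera_params, close_job gives the robot as it stands. The module is installed in compiled form; this text tells all that it offers.
- The arm moves only by the tool servo_tool, never from a script. Its argument "increments" is a list of rows, each an object with "slide": the shift along the tool's x, y, z in mm, a list of three; "dr": the turn, a rotation vector about the tool's x, y, z in rad, a list of three; "jaw": the closure, from 0 (fully open) to 1 (shut). In form: [{"slide": [x, y, z], "dr": [ax, ay, az], "jaw": jaw}, ...]. A call has 1 to 20 rows; each row is the pose to reach, as a shift and turn from the pose commanded when the call began, along the tool's axes at that moment; what a row does not reach only later rows make up. A row lasts 1/10 s, in which the tool goes at most 50 mm and 8.59 degrees, less where a joint would pass 70% of its speed; a pose out of reach is approached as far as the arm can. A call with a gripper value outside its range is refused whole. The fingers move at their own pace and stop on an object; "force" is the grip in N (left out, the last holds). Time passes only in rows, so rows that repeat a pose let the fingers close. It gives the time, the measured TCP pose, the force, the opening and the grip force at its end, in the units of the state.
- read_state(): the state, without advancing time (a new reading comes with each control period).
- read_camera(name): name is "scene" or "side" or "wrist"; returns (picture, depth): 384x512x3 uint8, red, green, blue; 384x512 float32, m along the optical axis (not along the pixel's ray), 0 where there is no reading.
- camera_params(name): a dict with "fx", "fy", "cx", "cy" (pixels), "rvec" (rotation vector, rad) and "tvec" (3), from world to camera coordinates, as OpenCV has them. Camera axes: x right, y down, z forward; pixel columns grow to the right and rows downward; lengths in m; the calibration is good to about 2 mm. The wrist camera is an equidistant fisheye: a pixel r from the principal point sees the ray r / f radians off the axis. A picture is of the moment at which its call begins: read the wrist's pose just before it. camera_params takes no time and is no camera call; for the wrist camera it gives the pose at the moment of the call.
- close_job(): hands the job in; it is judged then, once.
The state is a dict: "t": time; "q": joint angles; "dq": joint speeds; "joint_torque": joint torques, N m; "tool_pos": TCP position; "orientation": TCP orientation; "force": force on the tool from outside, world axes, zero at the start; "wrist_torque": the same for the moment, N m; "opening": finger opening in m; "gripper_force": force on a finger pad.
Only numpy, scipy, OpenCV 4.12 (cv2) and the standard library are available. Lean on these libraries where they do the work, as an engineer would, in place of code of your own. Each camera call takes 0.05 s, during which the arm holds its last target. There are 200 camera calls.

## Working session

There is one attempt and no reset: what is moved stays moved. The work goes in short steps, Python scripts to look and compute and a tool call to move; the robot and the scene stay as the last step left them, time stands still between calls to the robot, and variables do not carry over. Pictures are saved under pics/ and viewed, at most 10 in all, crops included, and the job is handed in when it is done.

Besides the shell and the picture viewer there is one more tool, called as name([rows], argument=value, ...), one row to a line, values as JSON. servo_tool: Moves the arm, as the interface text tells. Its arguments: {"type":"object","properties":{"increments":{"type":"array"},"force":{"type":"number"}},"required":["increments"]}

```bash
mkdir -p pics; cat > h.py <<'E'
import numpy as np, cv2
from plant import read_state, read_camera, camera_params, close_job
def shot(n):
    p=camera_params(n); im,d=read_camera(n); return p,im,d
def world(p,d,u,v):
    R=cv2.Rodrigues(np.array(p['rvec'],float))[0]
    z=d[v,u]; c=np.stack([(u-p['cx'])/p['fx']*z,(v-p['cy'])/p['fy']*z,z],-1)
    return (c-np.array(p['tvec']).ravel())@R
def cloud(p,d):
    v,u=np.mgrid[:d.shape[0],:d.shape[1]]; return world(p,d,u,v)
E
python3 - <<'E'
from h import *
ims=[]
for n in('scene','side'):
    p,im,d=shot(n); np.savez(n+'.npz',im=im,d=d,**{k:np.array(x) for k,x in p.items()}); cv2.imwrite(f'pics/{n}0.png',im[...,::-1]); print(p)
s=read_state(); print(s)
E
```

```text
{'fx': 346.90456520278735, 'fy': 346.90456520278735, 'cx': 258.3031539436383, 'cy': 190.16859223115074, 'rvec': array([ 1.45354374,  2.22892103, -0.80147875]), 'tvec': array([ 0.19498359, -0.39731559,  1.25217178])}
{'fx': 496.6192936731926, 'fy': 496.6192936731926, 'cx': 255.12459723564496, 'cy': 192.0690643621354, 'rvec': array([ 2.05736354, -0.24399204,  0.16339185]), 'tvec': array([-0.58315597,  0.17541797,  0.74759813])}
{'t': 0.1, 'q': array([-1.25940935e+00,  1.31098380e-01,  1.48916361e+00,  3.58189626e-05,
        1.52300183e+00, -8.54442309e-02]), 'dq': array([ 0.00084759, -0.00154005, -0.0014677 ,  0.00046014, -0.00078549,
       -0.0001349 ]), 'joint_torque': array([ 1.33638609e-03, -5.61342466e+01, -4.93094587e+01,  7.70068355e-02,
        2.91788508e-02, -7.56806867e-05]), 'tool_pos': array([ 0.23183877, -0.55317946,  0.4037882 ]), 'orientation': array([-3.07832362e+00, -6.18928235e-01,  2.39959876e-04]), 'force': array([0.06681383, 0.45044665, 0.8903805 ]), 'wrist_torque': array([-0.01366015,  0.04498163, -0.02753833]), 'gripper_force': 0.0, 'opening': 0.09275460405719424}
```

View pics/scene0.png

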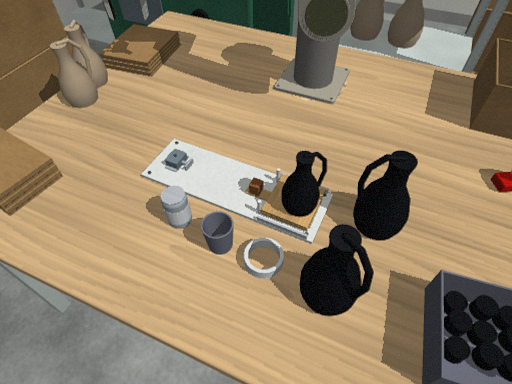

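View pics/side0.png

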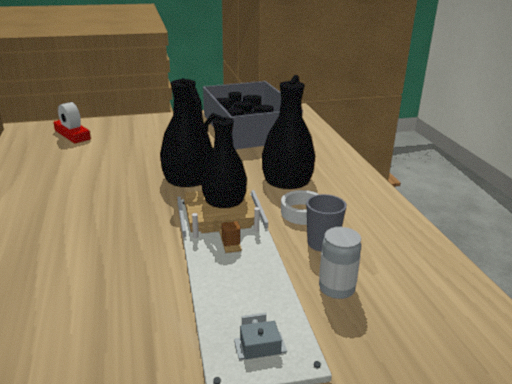

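The scene view shows the deck running from (150,165) to (320,225), with the small jug at (300,195), the grip at (256,186) and the switch at (178,158). The side view shows the grip at (231,235) and the plunger plate at (254,320).

```bash
cat > m.py <<'E'
from h import *
def load(n):
    f=np.load(n+'.npz'); return f,f['im'],f['d']
out={}
for n,box,gb,sb in(('scene',(135,130,335,245),(240,170,272,203),(160,143,200,172)),('side',(170,180,335,384),(215,215,245,255),(235,310,290,360))):
    f,im,d=load(n); W=cloud(f,d); hsv=cv2.cvtColor(im,cv2.COLOR_RGB2HSV).astype(int)
    m=np.zeros(d.shape,bool); m[box[1]:box[3],box[0]:box[2]]=1
    dk=m&(hsv[...,1]<40)&(hsv[...,2]>150)&(abs(W[...,2]-.012)<.007)
    P=W[dk]; r=cv2.minAreaRect((P[:,:2]*1000).astype(np.float32)); print(n,'deck',r,np.median(P[:,2]),cv2.boxPoints(r).round(1).tolist())
    g=np.zeros(d.shape,bool); g[gb[1]:gb[3],gb[0]:gb[2]]=1
    # brown grip
    g&=(hsv[...,0]<18)&(hsv[...,1]>110)&(hsv[...,2]<170)&(d>0)
    Q=W[g]; print('grip n',len(Q),'pct',np.percentile(Q,[2,50,98],axis=0).round(4).tolist())
    T=Q[Q[:,2]>np.percentile(Q[:,2],98)-.005]; print('grip top',len(T),T.mean(0).round(4),cv2.minAreaRect((T[:,:2]*1000).astype(np.float32)))
    s=np.zeros(d.shape,bool); s[sb[1]:sb[3],sb[0]:sb[2]]=1; s&=(W[...,2]>.02)&(d>0)
    Q=W[s]; print('switch',len(Q),Q.mean(0).round(4),cv2.minAreaRect((Q[:,:2]*1000).astype(np.float32)),Q[:,2].max())
    c=im[box[1]:box[3],box[0]:box[2]][...,::-1]
f,im,d=load('side')
a=cv2.resize(im[170:270,150:300][...,::-1],None,fx=4,fy=4,interpolation=2)
cv2.imwrite('pics/c1.png',a)
E
python3 m.py
```

```text
scene deck ((561.0264282226562, -35.42320251464844), (500.4961242675781, 161.36830139160156), 88.19868469238281) 0.011955257235182494 [[472.5, -283.0], [633.7999877929688, -288.1000061035156], [649.5, 212.1999969482422], [488.20001220703125, 217.1999969482422]]
grip n 244 pct [[0.5534, 0.0179, 0.0167], [0.5757, 0.0362, 0.0423], [0.5919, 0.08, 0.0536]]
grip top 104 [0.5681 0.0317 0.0516] ((567.8027954101562, 32.12337875366211), (28.687711715698242, 29.597883224487305), 85.01892852783203)
switch 336 [ 0.5597 -0.2079  0.0337] ((556.0478515625, -205.88137817382812), (64.89950561523438, 51.715476989746094), 89.06853485107422) 0.04315405757288302
side deck ((558.3396606445312, -61.820556640625), (446.4908142089844, 159.63848876953125), 88.13627624511719) 0.00999096040157283 [[471.29998779296875, -282.3999938964844], [630.9000244140625, -287.5], [645.4000244140625, 158.6999969482422], [485.79998779296875, 163.89999389648438]]
grip n 456 pct [[0.5485, 0.0141, 0.0169], [0.5614, 0.0184, 0.0388], [0.5864, 0.0764, 0.0513]]
grip top 166 [0.5626 0.0273 0.0495] ((563.4674682617188, 28.49921417236328), (29.410673141479492, 30.74951934814453), 0.1454981118440628)
switch 1345 [ 0.5522 -0.2184  0.0324] ((553.8519897460938, -207.51539611816406), (66.14219665527344, 50.42271423339844), 87.72978210449219) 0.04105010778352941
```

View pics/c1.png

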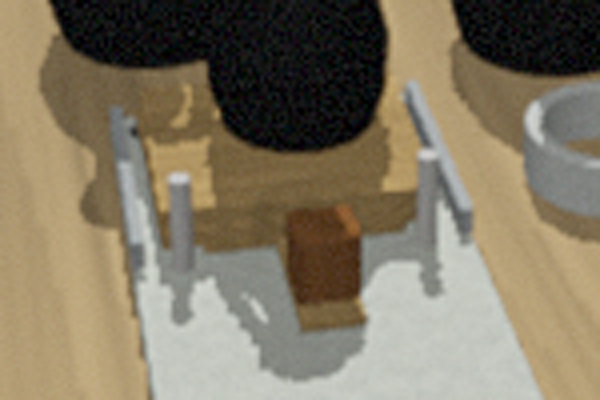

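The crop shows the grip between and in front of the two posts, with the tab's end just visible under it. The deck's +y direction is about 1.8° off world y, and the grip is near (0.566, 0.030). Next I move to a hover above it.

servo_tool([
  {"slide": [33, -25, 4], "dr": [0, 0, -0.07], "jaw": 0},
  {"slide": [67, -51, 8], "dr": [0, 0, -0.14], "jaw": 0.4},
  {"slide": [100, -77, 12], "dr": [0, 0, -0.21], "jaw": 0.4},
  {"slide": [133, -102, 16], "dr": [0, 0, -0.29], "jaw": 0.4},
  {"slide": [167, -128, 20], "dr": [0, 0, -0.36], "jaw": 0.4},
  {"slide": [200, -153, 24], "dr": [0, 0, -0.43], "jaw": 0.4},
  {"slide": [233, -179, 28], "dr": [0, 0, -0.5], "jaw": 0.4},
  {"slide": [267, -204, 32], "dr": [0, 0, -0.57], "jaw": 0.4},
  {"slide": [300, -230, 36], "dr": [0, 0, -0.64], "jaw": 0.4},
  {"slide": [333, -255, 40], "dr": [0, 0, -0.71], "jaw": 0.4},
  {"slide": [367, -281, 44], "dr": [0, 0, -0.79], "jaw": 0.4},
  {"slide": [400, -306, 48], "dr": [0, 0, -0.86], "jaw": 0.4},
  {"slide": [433, -332, 52], "dr": [0, 0, -0.93], "jaw": 0.4},
  {"slide": [467, -357, 56], "dr": [0, 0, -1.0], "jaw": 0.4},
  {"slide": [500, -383, 60], "dr": [0, 0, -1.07], "jaw": 0.4},
  {"slide": [533, -408, 64], "dr": [0, 0, -1.143], "jaw": 0.4},
  {"slide": [533, -408, 64], "dr": [0, 0, -1.143], "jaw": 0.4},
  {"slide": [533, -408, 64], "dr": [0, 0, -1.143], "jaw": 0.4},
  {"slide": [533, -408, 64], "dr": [0, 0, -1.143], "jaw": 0.4},
  {"slide": [533, -408, 64], "dr": [0, 0, -1.143], "jaw": 0.4},
])

```text
t: 2.1
tool_pos: [0.5655, 0.0278, 0.3409]
orientation: [2.257, 2.185, -0.0]
force: [0.5, -0.3, 0.6]
opening: 0.0563
gripper_force: 0.0
```

```bash
python3 - <<'E'
from h import *
s=read_state(); p,im,d=shot('wrist'); np.savez('w1.npz',im=im,d=d,**{k:np.array(x) for k,x in p.items()})
cv2.imwrite('pics/w1.png',im[...,::-1]); print(p,s['tool_pos'],s['orientation'],s['opening'],s['q'],s['force'])
# can / cup positions from scene
f=np.load('scene.npz');W=cloud(f,f['d'])
for n,(a,b,c,e) in dict(can=(160,185,195,228),cup=(200,211,236,253)).items():
    Q=W[b:e,a:c].reshape(-1,3); Q=Q[(Q[:,2]>.03)&(Q[:,2]<.2)]; print(n,np.percentile(Q,[1,50,99],axis=0).round(3).tolist())
E
```

```text
{'fx': 297.3186396354542, 'fy': 297.3186396354542, 'cx': 253.52428622548464, 'cy': 190.98974010031563, 'rvec': array([-2.88349666,  0.04601074,  0.00697813]), 'tvec': array([-0.56359917,  0.03055063,  0.33925735])} [0.56550354 0.02784844 0.34086503] [ 2.25740881e+00  2.18459473e+00 -2.07904310e-04] 0.05625232833667084 [-4.12679605e-02  7.79004644e-02  1.66200078e+00 -2.37035858e-04
  1.40163787e+00 -8.44665656e-03] [ 0.53312054 -0.30733962  0.61618304]
can [[0.688, -0.136, 0.031], [0.724, -0.1, 0.09], [0.742, -0.081, 0.102]]
cup [[0.702, -0.018, 0.031], [0.732, 0.012, 0.066], [0.77, 0.049, 0.087]]
```

View pics/w1.png

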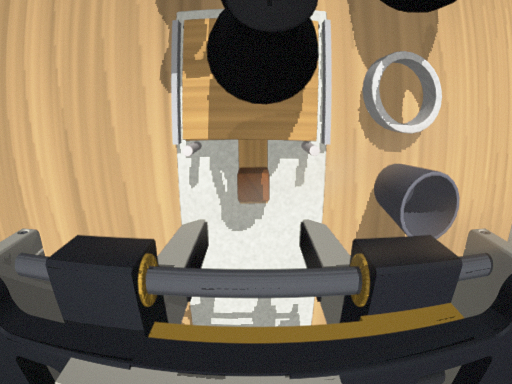

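The wrist view shows the grip at columns 237–270, rows 168–202. The posts are at (192,148) and (310,148), the fingers are either side, and the jug is above. The can and cup stay clear of the gripper body. Next I cast rays.

```bash
cat > w.py <<'E'
from h import *
def ray(p,uv,z):
    R=cv2.Rodrigues(np.array(p['rvec'],float))[0]; t=np.array(p['tvec']).ravel()
    uv=np.atleast_2d(uv).astype(float); x=uv[:,0]-p['cx']; y=uv[:,1]-p['cy']; r=np.hypot(x,y)+1e-9; th=r/p['fx']
    c=np.stack([x/r*np.sin(th),y/r*np.sin(th),np.cos(th)],1); w=c@R; o=-R.T@t
    return o+w*((z-o[2])/w[:,2])[:,None]
E
python3 - <<'E'
from w import *
p=np.load('w1.npz'); im=p['im']; hsv=cv2.cvtColor(im,cv2.COLOR_RGB2HSV).astype(int)
m=np.zeros(im.shape[:2],bool); m[160:210,228:280]=1
m&=(hsv[...,0]<15)&(hsv[...,1]>100)&(hsv[...,2]<150)
m=cv2.morphologyEx(m.astype(np.uint8),cv2.MORPH_OPEN,np.ones((3,3)))
v,u=np.nonzero(m); print('grip px',u.min(),u.max(),v.min(),v.max())
P=ray(p,np.c_[u,v],.052); print('top',cv2.minAreaRect((P[:,:2]*1000).astype(np.float32)))
for r in(172,178,184,190,196,200):
    c=np.nonzero(m[r])[0]; print(r,c.min(),c.max(),ray(p,[[c.min()-.5,r],[c.max()+.5,r]],.052)[:,:2].round(4).tolist())
# deck edges and tab/board edges
for r in(160,): print([tuple(im[r,c]) for c in range(170,345,4)])
g=hsv
for r in(155,165,175,185,195,205,215):
    w=np.nonzero((g[r,150:360,1]<45))[0]+150; print(r,w.min(),w.max(),ray(p,[[w.min()-.5,r],[w.max()+.5,r]],.012)[:,:2].round(4).tolist())
for r in(145,150,155,160):
    b=np.nonzero((g[r,215:295,1]>75))[0]+215; print('tab',r,b.min(),b.max(),ray(p,[[b.min()-.5,r],[b.max()+.5,r]],.018)[:,:2].round(4).tolist())
E
```

```text
grip px 238 267 167 188
top ((564.156494140625, 40.154842376708984), (27.49887466430664, 18.998395919799805), 1.058976411819458)
172 241 267 [[0.5534, 0.0458], [0.5782, 0.045]]
178 238 261 [[0.5504, 0.0402], [0.5725, 0.0395]]
184 238 248 [[0.5502, 0.0345], [0.5604, 0.0342]]Traceback (most recent call last):
  File "<stdin>", line 9, in <module>
    return umr_minimum(a, axis, None, out, keepdims, initial, where)
ValueError: zero-size array to reduction operation minimum which has no identity
```

```bash
python3 - <<'E'
from w import *
p=np.load('w1.npz'); im=p['im']
R=cv2.Rodrigues(p['rvec'])[0]; print('cam',-R.T@p['tvec'])
cv2.imwrite('pics/w1z.png',cv2.resize(im[130:215,170:340][...,::-1],None,fx=4.5,fy=4.5,interpolation=2))
hsv=cv2.cvtColor(im,cv2.COLOR_RGB2HSV).astype(int)
for r in range(140,208,6): 
  b=np.nonzero(hsv[r,225:285,1]>75)[0]+225
  w=np.nonzero((hsv[r,150:360,1]<45))[0]+150
  print(r,b.min(),b.max(),w.min(),w.max(),[tuple(hsv[r,c]) for c in (234,238,242,254,264,268,272)] if r>165 else '')
E
```

```text
cam [0.56724432 0.09792603 0.31987073]
140 238 266 173 329 
146 239 266 177 325 
152 239 266 177 325 
158 239 266 177 325 
164 239 267 178 324 
170 239 267 178 324 [(np.int64(38), np.int64(17), np.int64(164)), (np.int64(14), np.int64(51), np.int64(116)), (np.int64(12), np.int64(129), np.int64(65)), (np.int64(12), np.int64(119), np.int64(73)), (np.int64(15), np.int64(146), np.int64(110)), (np.int64(19), np.int64(37), np.int64(132)), (np.int64(23), np.int64(12), np.int64(164))]
176 237 268 178 324 [(np.int64(24), np.int64(16), np.int64(162)), (np.int64(11), np.int64(139), np.int64(103)), (np.int64(13), np.int64(141), np.int64(105)), (np.int64(11), np.int64(121), np.int64(118)), (np.int64(12), np.int64(136), np.int64(169)), (np.int64(12), np.int64(116), np.int64(134)), (np.int64(34), np.int64(9), np.int64(236))]
182 238 268 179 324 [(np.int64(34), np.int64(12), np.int64(170)), (np.int64(12), np.int64(120), np.int64(106)), (np.int64(12), np.int64(118), np.int64(112)), (np.int64(11), np.int64(101), np.int64(119)), (np.int64(12), np.int64(127), np.int64(162)), (np.int64(12), np.int64(107),
[... 595 characters left out ...]
(120)), (np.int64(12), np.int64(111), np.int64(168)), (np.int64(11), np.int64(100), np.int64(163)), (np.int64(30), np.int64(6), np.int64(239))]
200 240 267 180 323 [(np.int64(27), np.int64(15), np.int64(170)), (np.int64(16), np.int64(53), np.int64(136)), (np.int64(12), np.int64(85), np.int64(123)), (np.int64(12), np.int64(72), np.int64(124)), (np.int64(12), np.int64(95), np.int64(143)), (np.int64(13), np.int64(60), np.int64(182)), (np.int64(30), np.int64(9), np.int64(235))]Traceback (most recent call last):
  File "<stdin>", line 9, in <module>
    return umr_minimum(a, axis, None, out, keepdims, initial, where)
ValueError: zero-size array to reduction operation minimum which has no identity
```

View pics/w1z.png

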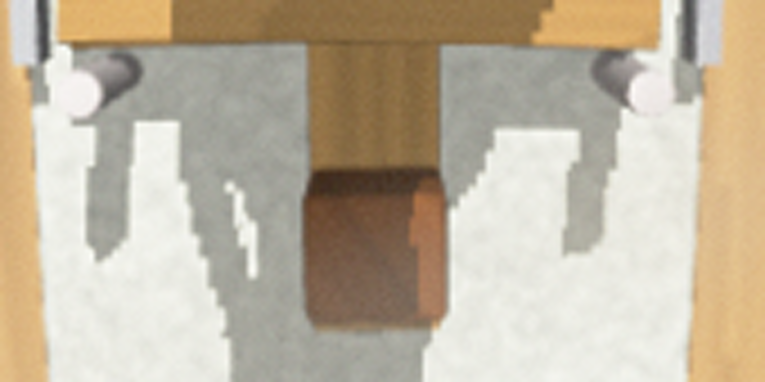

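The crop shows the grip's top face at rows 173–202, columns 238–268, and the tab behind it at columns 239–266.

```bash
python3 - <<'E'
from w import *
p=np.load('w1.npz')
print('top L/R',ray(p,[[237.5,180],[268.5,180],[237.5,194],[268.5,194]],.052).round(4)[:,:2].tolist())
print('top back/front',ray(p,[[253,173],[253,202.5]],.052).round(4)[:,:2].tolist())
print('tab',ray(p,[[238.5,150],[266.5,150],[238.5,163],[267,163]],.018).round(4)[:,:2].tolist())
print('deck',ray(p,[[176.5,160],[325.5,160],[179.5,198],[323.5,198]],.012).round(4)[:,:2].tolist())
print('posts top',ray(p,[[170+77/4.5,130+95/4.5],[170+650/4.5,130+92/4.5]],.060).round(4)[:,:2].tolist())
s=read_state(); R=cv2.Rodrigues(s['orientation'])[0]; print(R.round(4).tolist(),s['tool_pos'],(s['tool_pos']+R[:,2]*.167))
E
```

```text
top L/R [[0.5503, 0.0383], [0.579, 0.0374], [0.5497, 0.0249], [0.5787, 0.024]]
top back/front [[0.5649, 0.0444], [0.5639, 0.0162]]
tab [[0.5506, 0.0621], [0.5791, 0.0612], [0.55, 0.0486], [0.5793, 0.0477]]
deck [[0.4832, 0.0537], [0.6422, 0.0485], [0.4827, 0.0114], [0.641, 0.0064]]
posts top [[0.5068, 0.0681], [0.6202, 0.065]]
[[0.0328, 0.9995, 0.0003], [0.9995, -0.0328, -0.0001], [-0.0001, 0.0003, -1.0]] [0.56554829 0.02784422 0.34096471] [0.5655915  0.02782083 0.17396472]
```

servo_tool([
  {"slide": [2, -1, 15], "dr": [0, 0, 0], "jaw": 0.4},
  {"slide": [2, -1, 30], "dr": [0, 0, 0], "jaw": 0.4},
  {"slide": [2, -1, 50], "dr": [0, 0, 0], "jaw": 0.4},
  {"slide": [2, -1, 70], "dr": [0, 0, 0], "jaw": 0.4},
  {"slide": [2, -1, 90], "dr": [0, 0, 0], "jaw": 0.4},
  {"slide": [2, -1, 105], "dr": [0, 0, 0], "jaw": 0.4},
  {"slide": [2, -1, 115], "dr": [0, 0, 0], "jaw": 0.4},
  {"slide": [2, -1, 122], "dr": [0, 0, 0], "jaw": 0.4},
  {"slide": [2, -1, 127], "dr": [0, 0, 0], "jaw": 0.4},
  {"slide": [2, -1, 130], "dr": [0, 0, 0], "jaw": 0.4},
  {"slide": [2, -1, 130], "dr": [0, 0, 0], "jaw": 0.4},
  {"slide": [2, -1, 130], "dr": [0, 0, 0], "jaw": 0.4},
])

```text
t: 3.35
tool_pos: [0.5652, 0.0309, 0.2114]
orientation: [2.255, 2.186, 0.001]
force: [-0.3, -0.3, -1.1]
opening: 0.0559
gripper_force: 0.0
```

servo_tool([
  {"slide": [0, 0, 0], "dr": [0, 0, 0], "jaw": 0.5},
  {"slide": [0, 0, 0], "dr": [0, 0, 0], "jaw": 0.6},
  {"slide": [0, 0, 0], "dr": [0, 0, 0], "jaw": 0.65},
  {"slide": [0, 0, 0], "dr": [0, 0, 0], "jaw": 0.7},
  {"slide": [0, 0, 0], "dr": [0, 0, 0], "jaw": 0.8},
  {"slide": [0, 0, 0], "dr": [0, 0, 0], "jaw": 1},
  {"slide": [0, 0, 0], "dr": [0, 0, 0], "jaw": 1},
  {"slide": [0, 0, 0], "dr": [0, 0, 0], "jaw": 1},
], force=35)

```text
t: 4.15
tool_pos: [0.5649, 0.0309, 0.2109]
orientation: [2.255, 2.187, 0.0]
force: [-0.2, -0.0, 1.6]
opening: 0.03
gripper_force: 35.0
```

servo_tool([
  {"slide": [-1, 0, 0], "dr": [0, 0, 0], "jaw": 1},
  {"slide": [-2, 0, 0], "dr": [0, 0, 0], "jaw": 1},
  {"slide": [-4, 0, 0], "dr": [0, 0, 0], "jaw": 1},
  {"slide": [-6, -0.3, 0], "dr": [0, 0, 0], "jaw": 1},
  {"slide": [-8, -0.6, 0], "dr": [0, 0, 0], "jaw": 1},
  {"slide": [-10, -0.9, 0], "dr": [0, 0, 0], "jaw": 1},
  {"slide": [-12, -1.2, 0], "dr": [0, 0, 0], "jaw": 1},
  {"slide": [-14, -1.5, 0], "dr": [0, 0, 0], "jaw": 1},
  {"slide": [-16, -1.8, 0], "dr": [0, 0, 0], "jaw": 1},
  {"slide": [-18, -2, 0], "dr": [0, 0, 0], "jaw": 1},
  {"slide": [-20, -2, 0], "dr": [0, 0, 0], "jaw": 1},
])

```text
t: 5.25
tool_pos: [0.5624, 0.0121, 0.2109]
orientation: [-2.255, -2.186, -0.003]
force: [0.3, 8.2, 1.5]
opening: 0.0298
gripper_force: 34.9
```

```bash
python3 - <<'E'
from h import *
s=read_state(); print(s['force'],s['wrist_torque'],s['tool_pos'])
a=shot('wrist')[1];b=shot('side')[1]
cv2.imwrite('pics/p1.png',np.hstack([cv2.resize(a[60:240,160:345],(370,360)),cv2.resize(b[150:300,150:300],(360,360))])[...,::-1])
E
```

```text
[0.27148972 8.19995749 1.54251174] [ 1.26341889 -0.20010271 -0.02960027] [0.56237727 0.01212067 0.21087154]
```

View pics/p1.png

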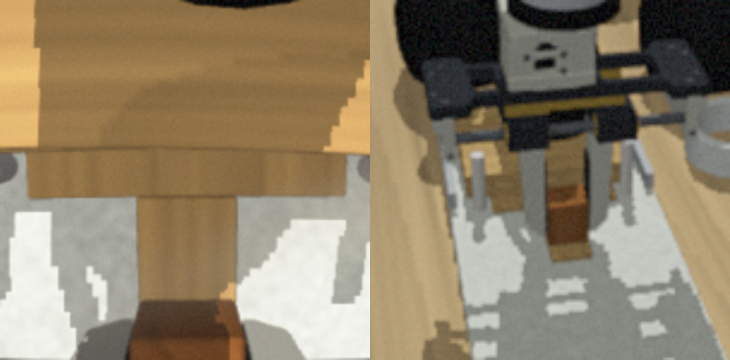

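The view shows the slip board's edges at columns 28 and 346, with similar gaps to both posts, so it is well centred. I keep pulling.

servo_tool([
  {"slide": [-2, 0, 0], "dr": [0, 0, 0], "jaw": 1},
  {"slide": [-5, 0, 0], "dr": [0, 0, 0], "jaw": 1},
  {"slide": [-8, 0, 0], "dr": [0, 0, 0], "jaw": 1},
  {"slide": [-11, 0, 0], "dr": [0, 0, 0], "jaw": 1},
  {"slide": [-14, 0, 0], "dr": [0, 0, 0], "jaw": 1},
  {"slide": [-17, 0, 0], "dr": [0, 0, 0], "jaw": 1},
  {"slide": [-20, 0, 0], "dr": [0, 0, 0], "jaw": 1},
  {"slide": [-23, 0, 0], "dr": [0, 0, 0], "jaw": 1},
  {"slide": [-26, 0, 0], "dr": [0, 0, 0], "jaw": 1},
  {"slide": [-29, 0, 0], "dr": [0, 0, 0], "jaw": 1},
  {"slide": [-32, 0, 0], "dr": [0, 0, 0], "jaw": 1},
  {"slide": [-35, 0, 0], "dr": [0, 0, 0], "jaw": 1},
  {"slide": [-38, 0, 0], "dr": [0, 0, 0], "jaw": 1},
  {"slide": [-41, 0, 0], "dr": [0, 0, 0], "jaw": 1},
  {"slide": [-44, 0, 0], "dr": [0, 0, 0], "jaw": 1},
  {"slide": [-47, 0, 0], "dr": [0, 0, 0], "jaw": 1},
  {"slide": [-50, 0, 0], "dr": [0, 0, 0], "jaw": 1},
])

```text
t: 7.05
tool_pos: [0.5608, -0.0382, 0.2109]
orientation: [-2.255, -2.187, -0.002]
force: [0.3, 10.9, 1.9]
opening: 0.0297
gripper_force: 34.9
```

servo_tool([
  {"slide": [-3, 0, 0], "dr": [0, 0, 0], "jaw": 1},
  {"slide": [-6, 0, 0], "dr": [0, 0, 0], "jaw": 1},
  {"slide": [-9, 0, 0], "dr": [0, 0, 0], "jaw": 1},
  {"slide": [-12, 0, 0], "dr": [0, 0, 0], "jaw": 1},
  {"slide": [-15, 0, 0], "dr": [0, 0, 0], "jaw": 1},
  {"slide": [-18, 0, 0], "dr": [0, 0, 0], "jaw": 1},
  {"slide": [-21, 0, 0], "dr": [0, 0, 0], "jaw": 1},
  {"slide": [-24, 0, 0], "dr": [0, 0, 0], "jaw": 1},
  {"slide": [-27, 0, 0], "dr": [0, 0, 0], "jaw": 1},
  {"slide": [-30, 0, 0], "dr": [0, 0, 0], "jaw": 1},
  {"slide": [-32, 0, 0], "dr": [0, 0, 0], "jaw": 1},
  {"slide": [-34, 0, 0], "dr": [0, 0, 0], "jaw": 1},
  {"slide": [-36, 0, 0], "dr": [0, 0, 0], "jaw": 1},
  {"slide": [-38, 0, 0], "dr": [0, 0, 0], "jaw": 1},
  {"slide": [-40, 0, 0], "dr": [0, 0, 0], "jaw": 1},
])

```text
t: 8.55
tool_pos: [0.5595, -0.0791, 0.2109]
orientation: [2.256, 2.187, 0.0]
force: [-0.6, 5.2, 4.2]
opening: 0.0299
gripper_force: 35.0
```

servo_tool([
  {"slide": [-2, 0, 0], "dr": [0, 0, 0], "jaw": 1},
  {"slide": [-4, 0, 0], "dr": [0, 0, 0], "jaw": 1},
  {"slide": [-6, 0, 0], "dr": [0, 0, 0], "jaw": 1},
  {"slide": [-8, 0, 0], "dr": [0, 0, 0], "jaw": 1},
  {"slide": [-10, 0, 0], "dr": [0, 0, 0], "jaw": 1},
  {"slide": [-12, 0, 0], "dr": [0, 0, 0], "jaw": 1},
  {"slide": [-14, 0, 0], "dr": [0, 0, 0], "jaw": 1},
  {"slide": [-16, 0, 0], "dr": [0, 0, 0], "jaw": 1},
  {"slide": [-18, 0, 0], "dr": [0, 0, 0], "jaw": 1},
  {"slide": [-20, 0, 0], "dr": [0, 0, 0], "jaw": 1},
  {"slide": [-22, 0, 0], "dr": [0, 0, 0], "jaw": 1},
  {"slide": [-24, 0, 0], "dr": [0, 0, 0], "jaw": 1},
  {"slide": [-24, 0, 0], "dr": [0, 0, 0], "jaw": 1},
])

```text
t: 9.85
tool_pos: [0.5588, -0.1034, 0.2109]
orientation: [2.256, 2.186, -0.0]
force: [0.1, 1.7, 4.9]
opening: 0.0296
gripper_force: 35.0
```

```bash
python3 - <<'E'
from w import *
s=read_state(); print(s['t'],s['force'],s['wrist_torque'],s['tool_pos'],s['opening'])
pw,a,_=shot('wrist');p,b,d=shot('side'); q,c,e=shot('scene')
np.savez('side2.npz',im=b,d=d,**p);np.savez('scene2.npz',im=c,d=e,**q)
cv2.imwrite('pics/p2.png',np.hstack([a,cv2.resize(b[100:384,130:330],(270,384))])[...,::-1])
for n,P,D,I,bx in(('side',p,d,b,(230,300,290,360)),('scene',q,e,c,(158,140,205,178))):
    W=cloud(P,D)[bx[1]:bx[3],bx[0]:bx[2]]
    Q=W[(W[...,2]>.018)&(W[...,2]<.05)&(W[...,1]>-.3)]
    # plunger plate: front-most in +y
    y=Q[:,1]; print(n,np.percentile(y,[50,90,97,99.5]).round(4)); F=Q[y>np.percentile(y,97)-.006]; print(F.mean(0).round(4),F[:,0].min(),F[:,0].max())
E
```

```text
9.85 [0.10690818 1.67143023 4.8538078 ] [ 0.34454993 -0.13594027  0.00690271] [ 0.55876451 -0.1033903   0.21090141] 0.02960641451881074
side [-0.2232 -0.1799 -0.1779 -0.1758]
[ 0.5544 -0.179   0.0256] 0.5368508105858572 0.5725464385859065
scene [-0.2253 -0.2064 -0.1132 -0.1069]
[ 0.5885 -0.1086  0.0423] 0.5877193537407794 0.589714921410824
```

View pics/p2.png

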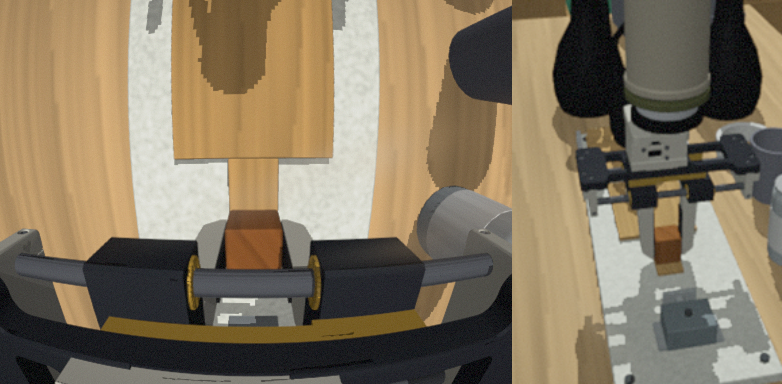

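The slip board is clear and square on the deck (wrist view columns 173–333). The side view puts the plunger plate at y ≈ -0.177, about 46 mm ahead of the tab. I approach it.

servo_tool([
  {"slide": [-3, 0, 0], "dr": [0, 0, 0], "jaw": 1},
  {"slide": [-6, 0, 0], "dr": [0, 0, 0], "jaw": 1},
  {"slide": [-9, 0, 0], "dr": [0, 0, 0], "jaw": 1},
  {"slide": [-12, 0, 0], "dr": [0, 0, 0], "jaw": 1},
  {"slide": [-15, 0, 0], "dr": [0, 0, 0], "jaw": 1},
  {"slide": [-18, 0, 0], "dr": [0, 0, 0], "jaw": 1},
  {"slide": [-21, 0, 0], "dr": [0, 0, 0], "jaw": 1},
  {"slide": [-24, 0, 0], "dr": [0, 0, 0], "jaw": 1},
  {"slide": [-27, 0, 0], "dr": [0, 0, 0], "jaw": 1},
  {"slide": [-30, 0, 0], "dr": [0, 0, 0], "jaw": 1},
  {"slide": [-32, 0, 0], "dr": [0, 0, 0], "jaw": 1},
  {"slide": [-34, 0, 0], "dr": [0, 0, 0], "jaw": 1},
  {"slide": [-36, 0, 0], "dr": [0, 0, 0], "jaw": 1},
  {"slide": [-38, 0, 0], "dr": [0, 0, 0], "jaw": 1},
  {"slide": [-38, 0, 0], "dr": [0, 0, 0], "jaw": 1},
])

```text
t: 11.5
tool_pos: [0.5576, -0.1409, 0.2109]
orientation: [2.256, 2.187, 0.0]
force: [0.4, 3.3, 5.8]
opening: 0.0295
gripper_force: 35.0
```

servo_tool([
  {"slide": [-1, 0, 0], "dr": [0, 0, 0], "jaw": 1},
  {"slide": [-2, 0, 0], "dr": [0, 0, 0], "jaw": 1},
  {"slide": [-2, 0, 0], "dr": [0, 0, 0], "jaw": 1},
])

```text
t: 11.8
tool_pos: [0.5576, -0.1427, 0.2109]
orientation: [-2.255, -2.187, -0.001]
force: [-0.2, 4.7, 6.5]
opening: 0.0298
gripper_force: 35.0
```

servo_tool([
  {"slide": [-1, 0, 0], "dr": [0, 0, 0], "jaw": 1},
  {"slide": [-2, 0, 0], "dr": [0, 0, 0], "jaw": 1},
  {"slide": [-2, 0, 0], "dr": [0, 0, 0], "jaw": 1},
])

```text
t: 12.1
tool_pos: [0.5575, -0.1447, 0.2109]
orientation: [-2.255, -2.187, -0.001]
force: [0.1, 3.3, 6.1]
opening: 0.0296
gripper_force: 35.0
```

servo_tool([
  {"slide": [-1, 0, 0], "dr": [0, 0, 0], "jaw": 1},
  {"slide": [-1, 0, 0], "dr": [0, 0, 0], "jaw": 1},
])

```text
t: 12.3
tool_pos: [0.5575, -0.1457, 0.2109]
orientation: [-2.255, -2.187, -0.001]
force: [-0.4, 4.3, 6.5]
opening: 0.0297
gripper_force: 35.0
```

servo_tool([
  {"slide": [-1, 0, 0], "dr": [0, 0, 0], "jaw": 1},
  {"slide": [-1, 0, 0], "dr": [0, 0, 0], "jaw": 1},
])

```text
t: 12.5
tool_pos: [0.5575, -0.1467, 0.2109]
orientation: [-2.255, -2.187, -0.001]
force: [0.6, 3.9, 6.2]
opening: 0.0298
gripper_force: 35.0
```

servo_tool([
  {"slide": [-1, 0, 0], "dr": [0, 0, 0], "jaw": 1},
  {"slide": [-1, 0, 0], "dr": [0, 0, 0], "jaw": 1},
])

```text
t: 12.7
tool_pos: [0.5574, -0.1477, 0.2109]
orientation: [-2.255, -2.187, -0.001]
force: [0.5, 5.1, 5.8]
opening: 0.0298
gripper_force: 35.0
```

servo_tool([
  {"slide": [-1, 0, 0], "dr": [0, 0, 0], "jaw": 1},
  {"slide": [-1, 0, 0], "dr": [0, 0, 0], "jaw": 1},
])

```text
t: 12.9
tool_pos: [0.5574, -0.1485, 0.2109]
orientation: [-2.255, -2.187, -0.001]
force: [-0.1, 5.4, 5.6]
opening: 0.03
gripper_force: 35.0
```

```bash
python3 - <<'E'
from w import *
s=read_state(); print(s['t'],s['force'],s['tool_pos'])
p,b,d=shot('side'); q,c,e=shot('scene')
W=cloud(p,d); hsv=cv2.cvtColor(b,cv2.COLOR_RGB2HSV).astype(int)
cv2.imwrite('pics/p3.png',np.hstack([cv2.resize(b[230:370,190:330],(400,400)),cv2.resize(c[120:240,140:340],(400,400))])[...,::-1])
m=(hsv[...,0]<18)&(hsv[...,1]>110)&(hsv[...,2]<170)&(d>0)&(W[...,2]>.02)&(W[...,2]<.06)&(abs(W[...,0]-.56)<.03)&(abs(W[...,1]+.14)<.05)
print('grip front',np.percentile(W[m],[5,50,95],axis=0).round(4).tolist())
E
```

```text
12.9 [-0.05949527  5.4294797   5.59408595] [ 0.55739863 -0.14851917  0.21087117]
grip front [[0.5413, -0.1639, 0.0231], [0.5552, -0.1613, 0.0462], [0.5682, -0.1391, 0.0509]]
```

View pics/p3.png

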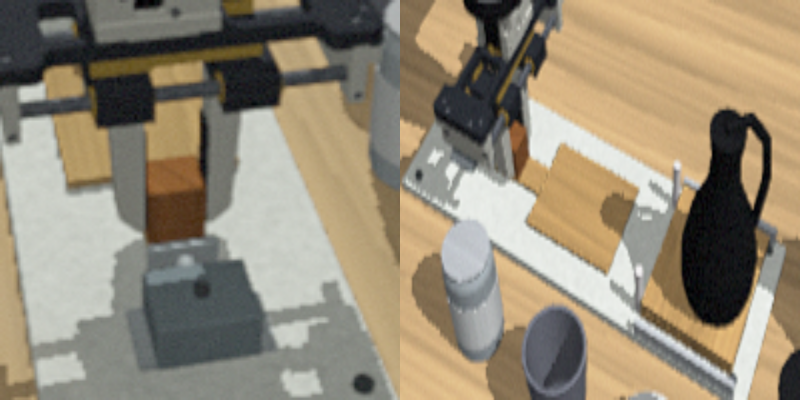

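The stack has settled and the jug is upright behind the posts. The tab's end is close to the plunger plate. I continue in fine steps.

servo_tool([
  {"slide": [-1, 0, 0], "dr": [0, 0, 0], "jaw": 1},
  {"slide": [-1, 0, 0], "dr": [0, 0, 0], "jaw": 1},
])

```text
t: 13.2
tool_pos: [0.5574, -0.1489, 0.2109]
orientation: [-2.254, -2.186, -0.002]
force: [-0.2, 9.4, 8.0]
opening: 0.03
gripper_force: 34.9
```

servo_tool([
  {"slide": [-1, 0, 0], "dr": [0, 0, 0], "jaw": 1},
  {"slide": [-1, 0, 0], "dr": [0, 0, 0], "jaw": 1},
])

```text
t: 13.4
tool_pos: [0.5574, -0.1496, 0.2109]
orientation: [-2.254, -2.186, -0.003]
force: [-0.2, 11.5, 9.1]
opening: 0.0299
gripper_force: 34.9
```

servo_tool([
  {"slide": [-1, 0, 0], "dr": [0, 0, 0], "jaw": 1},
  {"slide": [-1, 0, 0], "dr": [0, 0, 0], "jaw": 1},
])

```text
t: 13.6
tool_pos: [0.5574, -0.1504, 0.2109]
orientation: [-2.254, -2.186, -0.003]
force: [-0.7, 11.7, 9.5]
opening: 0.0297
gripper_force: 34.9
```

Force rose to about 7.5 N above the drag and then levelled, so the plunger started to give at tool y ≈ -0.1494. I go about 3.5 mm further.

servo_tool([
  {"slide": [-0.5, 0, 0], "dr": [0, 0, 0], "jaw": 1},
  {"slide": [-1, 0, 0], "dr": [0, 0, 0], "jaw": 1},
  {"slide": [-1.5, 0, 0], "dr": [0, 0, 0], "jaw": 1},
  {"slide": [-2, 0, 0], "dr": [0, 0, 0], "jaw": 1},
  {"slide": [-2, 0, 0], "dr": [0, 0, 0], "jaw": 1},
])

```text
t: 14.1
tool_pos: [0.5573, -0.1521, 0.2109]
orientation: [-2.253, -2.185, -0.004]
force: [0.0, 13.8, 9.4]
opening: 0.0298
gripper_force: 34.9
```

servo_tool([
  {"slide": [-0.5, 0, 0], "dr": [0, 0, 0], "jaw": 1},
  {"slide": [-1, 0, 0], "dr": [0, 0, 0], "jaw": 1},
  {"slide": [-1.5, 0, 0], "dr": [0, 0, 0], "jaw": 1},
  {"slide": [-1.5, 0, 0], "dr": [0, 0, 0], "jaw": 1},
  {"slide": [-1.5, 0, 0], "dr": [0, 0, 0], "jaw": 1},
])

```text
t: 14.6
tool_pos: [0.5573, -0.1534, 0.2109]
orientation: [-2.253, -2.185, -0.004]
force: [0.2, 15.0, 10.4]
opening: 0.0297
gripper_force: 34.9
```

```bash
python3 - <<'E'
from w import *
s=read_state(); print(s['t'],s['force'],s['tool_pos'])
f=np.load('side.npz')
for P,D in((f,f['d']),(lambda r:(r[0],r[2]))(shot('side'))):
    W=cloud(P,D); W=W[300:365,225:295]
    m=(W[...,2]>.018)&(W[...,2]<.034)&(abs(W[...,0]-.5545)<.02)&(W[...,1]>-.20)&(W[...,1]<-.17)
    print(m.sum(),np.percentile(W[m][:,1],[10,50,90]).round(4))
E
```

```text
14.6 [ 0.15608701 14.98538135 10.41410272] [ 0.55731587 -0.15338785  0.21093649]
215 [-0.1815 -0.1793 -0.1766]
179 [-0.185  -0.1832 -0.1806]
```

The plate has moved about 4 mm, and the force slope agrees. I release and rise.

servo_tool([
  {"slide": [0, 0, 0], "dr": [0, 0, 0], "jaw": 0.5},
  {"slide": [0, 0, 0], "dr": [0, 0, 0], "jaw": 0.4},
  {"slide": [0, 0, 0], "dr": [0, 0, 0], "jaw": 0.4},
  {"slide": [0, 0, 0], "dr": [0, 0, 0], "jaw": 0.4},
  {"slide": [0, 0, 0], "dr": [0, 0, 0], "jaw": 0.4},
  {"slide": [0, 0, -4], "dr": [0, 0, 0], "jaw": 0.4},
  {"slide": [0, 0, -12], "dr": [0, 0, 0], "jaw": 0.4},
  {"slide": [0, 0, -25], "dr": [0, 0, 0], "jaw": 0.4},
  {"slide": [0, 0, -45], "dr": [0, 0, 0], "jaw": 0.4},
  {"slide": [0, 0, -70], "dr": [0, 0, 0], "jaw": 0.4},
  {"slide": [0, 0, -95], "dr": [0, 0, 0], "jaw": 0.4},
  {"slide": [0, 0, -120], "dr": [0, 0, 0], "jaw": 0.4},
  {"slide": [0, 0, -145], "dr": [0, 0, 0], "jaw": 0.4},
  {"slide": [0, 0, -165], "dr": [0, 0, 0], "jaw": 0.4},
  {"slide": [0, 0, -175], "dr": [0, 0, 0], "jaw": 0.4},
  {"slide": [0, 0, -180], "dr": [0, 0, 0], "jaw": 0.4},
  {"slide": [0, 0, -180], "dr": [0, 0, 0], "jaw": 0.4},
  {"slide": [0, 0, -180], "dr": [0, 0, 0], "jaw": 0.4},
])

```text
t: 16.45
tool_pos: [0.5568, -0.1553, 0.3896]
orientation: [-2.255, -2.186, 0.001]
force: [0.4, 0.4, -0.1]
opening: 0.0555
gripper_force: 0.0
```

```bash
python3 - <<'E'
from w import *
s=read_state(); print(s['t'],s['force'],s['tool_pos'],s['opening'])
f=np.load('side.npz'); p,b,d=shot('side'); q,c,e=shot('scene'); pw,a,_=shot('wrist')
for P,D in((f,f['d']),(p,d)):
    W=cloud(P,D)[300:365,225:295]
    m=(W[...,2]>.018)&(W[...,2]<.034)&(abs(W[...,0]-.5545)<.02)&(W[...,1]>-.20)&(W[...,1]<-.17)
    print(m.sum(),np.percentile(W[m][:,1],[10,50,90]).round(4))
W=cloud(q,e); hsv=cv2.cvtColor(c,cv2.COLOR_RGB2HSV).astype(int)
m=(hsv[...,1]>75)&(abs(W[...,2]-.018)<.005)&(abs(W[...,0]-.56)<.065)&(W[...,1]>-.09)&(W[...,1]<.055)
print('board',cv2.minAreaRect((W[m][:,:2]*1000).astype(np.float32)),np.median(W[m][:,2]))
cv2.imwrite('pics/p4.png',np.hstack([cv2.resize(b[100:384,150:350],(280,398)),cv2.resize(a[60:,130:380],(300,398)),cv2.resize(c[120:250,140:340],(220,398))])[...,::-1])
E
```

```text
16.45 [ 0.41875907  0.35510413 -0.11983808] [ 0.55682423 -0.15532593  0.38959679] 0.05551156600830637
215 [-0.1815 -0.1793 -0.1766]
181 [-0.185  -0.1832 -0.1803]
board ((561.3779907226562, -39.19553756713867), (102.86028289794922, 96.51786041259766), 88.75529479980469) 0.017956301261854338
```

View pics/p4.png

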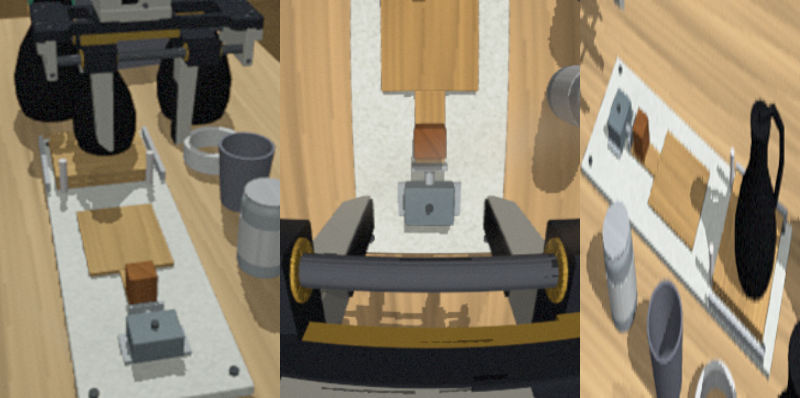

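The tab is still against the plunger plate, which stays in by about 4 mm. The board lies flat and within about a degree of the deck, the stack and jug stand behind the posts, and the gripper is clear.

```bash
python3 -c "
from plant import close_job; print(close_job())"
```

```text
the job is handed in; nothing more can be done
None
```

I drew the bottom board out and left it flat and square, with the end switch plunger pushed in about 4 mm. The other boards and jug settled upright between the posts, and I handed the job in at about 17 s.

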